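Reset the tripped breaker in the bench power box

ROBOT

A 6-joint arm with a two-finger parallel gripper is mounted at the origin on a cart in front of the work surface, level with it; the furniture and walls round the work are solid. World frame = base frame: x ahead of the robot, y to its left, z up, the work surface at z = 0. Lengths are in m, angles in rad, forces in N, time in s.
With the tool pointing down it reaches from about 0.275 to 1 m from the base axis. Payload 8.4 kg.
Tool frame: the origin (TCP) lies on the centre line of the jaws, within the pads' length; the fingertips stand 17 mm ahead of it and the grasp point (between the pads) lies 2 mm behind it (bot.tcp_to_tips is the y of the fingertips in the tool frame, in m); y points along the fingers, z is the direction in which the jaws open and shut, and the axes are right-handed (so a half turn about y gives the same grasp; the last joint's range is limited). The gripper opens to 85 mm and grips with 20 to 120 N. Pads are 22 mm wide; open, the fingers measure 114 mm over their backs; the gripper's body (76 mm by 85 mm) begins 54 mm behind the grasp point. The pads swing forward as they close: fully open they stand 13 mm farther back than shut.
Start: joints at [-1.221, 0.353, 1.633, -0, 1.155, -0.002], TCP at [0.215, -0.587, 0.224] pointing down, gripper open.
Joint ranges: [-2.63, 2.63], [-0.92, 2.1], [0.06, 2.66], [-1.3, 4.44], [0, 2.69], [-3.02, 3.02]. Speed limits (rad/s): [2.22, 2.22, 2.79, 3.14, 3.14, 3.14].

INTERFACE

Orientations are given as a unit quaternion [x, y, z, w].
In Python, from workcell import bot, hand, kinematics, get_obs, vision, hand_in gives the robot as it stands. The module is installed in compiled form; this text tells all that it offers. Calls block until the motion is done:
- bot.reach(position, orientation): joint-space move of the TCP to a pose.
- bot.servo_line(position, ori=None, velocity=0.15): straight line of the TCP; ori=None keeps the orientation; velocity is the mean speed in m/s.
- bot.goto_joints(angles): joint-space move.
- hand.move_gripper(opening, strength=None): finger opening in m; strength is the grip in N (None keeps the last); returns when the fingers have stopped.
- bot.dwell(seconds).
- kinematics.solve_ik(position, orientation): joint angles nearest the present ones, or None.
- get_obs(): the state.
- vision.read_camera(name): name is "scene" or "top" or "wrist"; returns a dict with "frame" (480x640x3 uint8, red, green, blue), "intrinsics" (3x3 intrinsics, pixels), "view" (4x4, takes a point from world to camera coordinates). Camera axes: x right, y down, z forward; pixel columns grow to the right and rows downward; lengths in m; the calibration is good to about 2 mm. A picture is of the moment at which its call begins. There is no depth.
A pose or a line that the arm cannot do raises bot.IKError and nothing moves.
- hand_in(): hands the job in, once; it reports no verdict.
The state is a dict: "time_s": time; "joint_pos": joint angles; "joint_vel": joint speeds; "joint_efforts": joint torques, N m; "position": TCP position; "orientation": TCP orientation; "wrist_force": force on the tool from outside, world axes, zero at the start; "ft_torque": the same for the moment, N m; "gripper_width": finger opening in m.
Only numpy, scipy, OpenCV 4.12 (cv2) and the standard library are available. Lean on these libraries where they do the work, as an engineer would, in place of code of your own. Each camera call takes 0.05 s, during which the arm holds its last target. There are 200 camera calls.

TASK

The breaker in the bench power box has tripped. With a fingertip, press the closed black flap of the box once so that its push latch lets go and the flap springs open; push the popped-out red button inside fully home; then press the flap down again until it latches and stays shut. Only touch and press: grasp and lift nothing, and leave the tools and other things on the bench where they are.

Things in the scene. Friction and masses are not known exactly. Their poses are not given: they have to be found in the camera images.
- power_box: grey power box fixed to the bench, 161 (x) x 160 (y) x 75 mm high, turned up to 0.35 rad. Origin: centre of its underside. x points from its front (near the robot, two dark outlets) to its rear, y to the left, z up. Rim 8 mm wide, 75 mm high; opening from x = -69 to +66 mm, 144 mm wide; inside, the panel under the breaker is 30 mm above the bench
- flap_hinge (a point): middle of the hinge line of the black flap (121 x 138 x 5 mm, light spring), at its far edge, along the box's y axis, 60 mm behind the box's origin and 72 mm above the bench; the flap's free front edge is 125 mm from this line
- flap (a joint): angle of the black flap, rad: 0 = latched shut, flush with the rim; pressed in, it stops at -0.056. PUSH-PUSH LATCH: press the shut flap in past -0.04 and let go: its spring swings it up to about 1.3 (it can be pushed on to 1.5). To relatch, push it down, in past -0.04 (best to the stop), and let go: it stays at 0. Pressing the shut flap again pops it open again
- flap_pad (a point): centre of the top face of the white press pad on the flap, 30 x 50 mm, raised 4 mm above the flap's face, 100 mm from the hinge line, 6 mm above it when shut (78 mm above the bench); swings with the flap. Pressing here takes about 4 to 6 N and 4 to 5.6 mm of travel
- button_top (a point): centre of the top face of the red round breaker button, 22 mm across, on a light grey block 36 x 36 x 16 mm on the panel under the flap; popped out, its top is 56 mm above the bench, and pushed home 48 mm (2 mm above the grey block). It lies 94 to 106 mm in front of the hinge line and up to 30 mm to either side of the box's middle
- button (a joint): how far the red button is pushed in, m: 0 = popped out, 0.008 = home against its stop; it moves straight down, needs about 3 N and stays where it is left
- sand_block: brown sanding block, 65 x 100 x 28 mm, loose bystander; origin: centre of its underside
- pliers_2: pliers with red handles, 48 x 181 x 15 mm, loose bystander; origin: centre of its underside
- tape_measure: yellow pocket tape measure, 40 x 80 x 66 mm, loose bystander; origin: centre of its underside
- screwdriver_2: screwdriver with a yellow handle, 26 x 190 x 33 mm, loose bystander; origin: centre of its underside
- pen_2: white pen with a red cap, 17 x 135 x 16 mm, loose bystander; origin: centre of its underside

How it is judged:
By the outcome, as a careful person would: the job done as asked, in the order asked, and still so for the second after the job is handed in, with the robot touching nothing.
It also fails if it takes over 53 s, if anything falls off the work surface, if the arm or the gripper's body presses on something with over 40 N, if the wrist force passes 120 N, or if a joint passes its speed limit or range.

## Working session

There is one attempt and no reset: what is moved stays moved. The work goes in short steps, each a Python script; the robot and the scene stay as the last script left them, time stands still between calls to the robot, and variables do not carry over. Pictures are saved under pics/ and viewed, about 8 in all and at most 12, crops included, and the job is handed in when it is done.

```bash
mkdir -p pics
python3 - <<'E'
from workcell import *
import cv2,numpy as np
o=get_obs();print(o['time_s'],o['position'],o['orientation'],o['gripper_width'],o['wrist_force'],bot.tcp_to_tips)
for n in("top","scene"):
    r=vision.read_camera(n);cv2.imwrite(f"pics/{n}0.png",r["frame"][:,:,::-1]);np.savez(f"{n}0.npz",**r)
    print(n,r["intrinsics"].tolist(),np.round(r["view"],4).tolist())
E
```

```text
0.0 [ 0.21518815 -0.58626454  0.22355193] [-0.12381011  0.69668121 -0.69571399  0.12364622] 0.08542155554506121 [-0.09444271 -0.52134816  0.05940601] 0.017
top [[603.5623406204478, 0.0, 316.23448483820306], [0.0, 603.5623406204478, 242.89941220959793], [0.0, 0.0, 1.0]] [[0.1214, -0.9925, -0.0104, -0.0482], [-0.9171, -0.1082, -0.3836, 0.48], [0.3796, 0.0561, -0.9234, 1.42], [0.0, 0.0, 0.0, 1.0]]
scene [[561.4348814421087, 0.0, 326.00499736323576], [0.0, 561.4348814421087, 231.44206173934083], [0.0, 0.0, 1.0]] [[0.6906, -0.723, -0.0212, -0.3462], [-0.3516, -0.3099, -0.8834, 0.2378], [0.6321, 0.6175, -0.4682, 0.9901], [0.0, 0.0, 0.0, 1.0]]
```

View pics/top0.png

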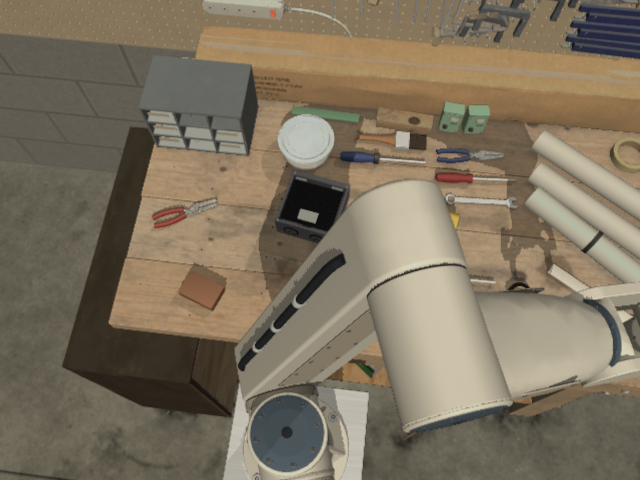

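View pics/scene0.png

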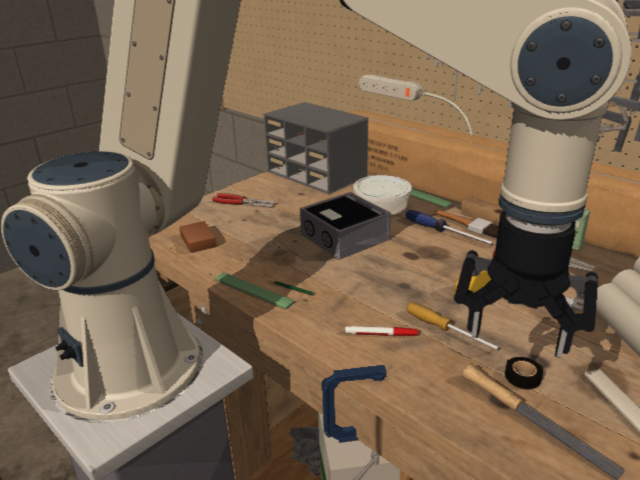

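The top view shows the box at about (312,207) with its pad at (308,216); in the scene view the pad is at (331,214). Both are clear of the arm. Next I measure the pad and the flap.

```bash
cat > h.py <<'E'
import cv2,numpy as np
def ray(r,px):
    V=r["view"];R=V[:3,:3];c=-R.T@V[:3,3]
    return c,R.T@np.linalg.inv(r["intrinsics"])@np.array([px[0],px[1],1.])
def plane(r,px,z):
    c,d=ray(r,px);return c+d*(z-c[2])/d[2]
def tri(rs,ps):
    A=np.zeros((3,3));b=np.zeros(3)
    for r,p in zip(rs,ps):
        c,d=ray(r,p);d=d/np.linalg.norm(d);P=np.eye(3)-np.outer(d,d);A+=P;b+=P@c
    return np.linalg.solve(A,b)
def proj(r,p):
    q=r["view"][:3,:3]@p+r["view"][:3,3];q=r["intrinsics"]@q;return q[:2]/q[2]
def blob(m,near):
    n,l,s,c=cv2.connectedComponentsWithStats(m.astype(np.uint8))
    k=[i for i in range(1,n) if s[i,4]>25];i=min(k,key=lambda i:np.hypot(*(c[i]-near)))
    return (l==i),c[i],s[i,4]
E
python3 - <<'E'
from h import *
T=dict(np.load("top0.npz"));S=dict(np.load("scene0.npz"))
pc=[]
for r,n,seed in((T,"top",(308,216)),(S,"scene",(331,214))):
    f=r["frame"].astype(int);g=f.mean(2)
    m,c,a=blob((g>120)&(np.ptp(f,axis=2)<40),seed);pc.append(c)
    cs=cv2.findContours(m.astype(np.uint8),0,2)[0][0][:,0]
    w=np.array([plane(r,p,.078)[:2] for p in cs],np.float32)
    print(n,"pad px",c,a,"at .078",plane(r,c,.078),"rect",cv2.minAreaRect(w*1000))
    b,c2,a2=blob((g<22),np.array(seed)+(0,-12))
    cs=np.vstack([x[:,0] for x in cv2.findContours((b|m).astype(np.uint8),0,2)[0]])
    w=np.array([plane(r,p,.074)[:2] for p in cs],np.float32)
    print(" flap",a2,"rect",cv2.minAreaRect(w*1000))
    x,y=map(int,c);print(np.round(g[y-45:y+35:3,x]).astype(int).tolist())
    im=f.astype(np.uint8)[:,:,::-1].copy();im[b]=(255,0,255);im[m]=(0,255,0)
    cv2.imwrite(f"pics/{n}_m.png",cv2.resize(np.hstack([im[y-50:y+50,x-60:x+60],f.astype(np.uint8)[y-50:y+50,x-60:x+60,::-1]]),None,fx=3.3,fy=3.3,interpolation=0))
print("tri",tri([T,S],pc))
i=cv2.vconcat([cv2.imread("pics/top_m.png"),cv2.imread("pics/scene_m.png")]);cv2.imwrite("pics/masks.png",cv2.resize(i,None,fx=.9,fy=.9))
E
```

```text
top pad px [307.56547619 215.51785714] 168 at .078 [0.5631559  0.04219529 0.078     ] rect ((563.1585083007812, 42.44367218017578), (46.552757263183594, 26.244773864746094), 80.28946685791016)
 flap 1828 rect ((596.398681640625, 37.23612976074219), (135.324951171875, 120.55451202392578), 78.99584197998047)
[76, 73, 77, 56, 28, 14, 11, 11, 14, 14, 14, 14, 13, 16, 136, 136, 135, 76, 15, 57, 49, 44, 47, 44, 77, 79, 78]
scene pad px [320.59663866 183.46218487] 119 at .078 [0.6793947  0.18775677 0.078     ] rect ((677.0897827148438, 195.1111297607422), (81.87870788574219, 42.679771423339844), 43.68781661987305)
 flap 1053 rect ((618.1720581054688, 100.94651794433594), (286.8383483886719, 134.5750732421875), 71.04361724853516)
[51, 73, 89, 87, 80, 54, 125, 79, 139, 138, 133, 80, 79, 122, 136, 140, 141, 91, 111, 127, 124, 85, 17, 8, 13, 59, 8]
tri [0.52163567 0.03346576 0.17111573]
```

View pics/masks.png

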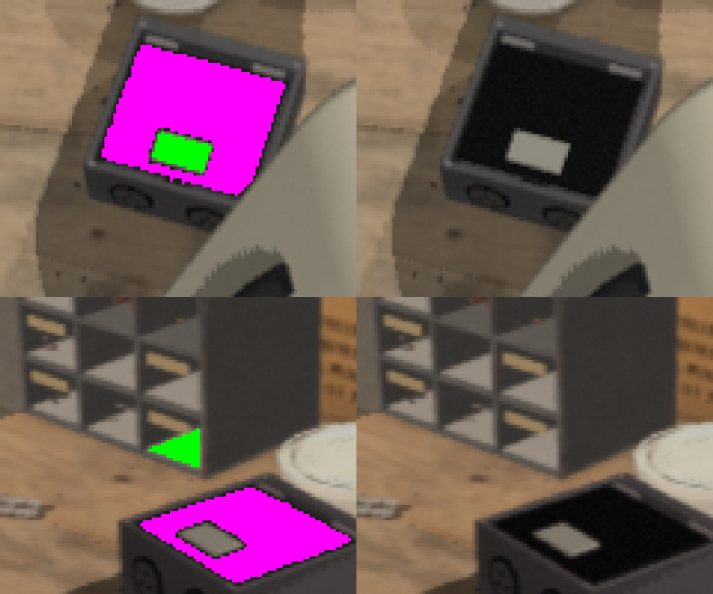

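The top mask is right, with plausible sizes (pad 47x26 mm, flap 135x121 mm) and yaw near -10.5°. The scene mask picked a cabinet cell by mistake. I'll redo that one with a lower threshold, then move above the pad.

```bash
cat >> h.py <<'E'
from scipy.spatial.transform import Rotation as Ro
YAW=np.radians(-10.5)
X=np.array([np.cos(YAW),np.sin(YAW),0]);Y=np.array([-np.sin(YAW),np.cos(YAW),0]);Z=np.array([0,0,1.])
def quat(s):
    y=-Z;z=s*Y;return Ro.from_matrix(np.c_[np.cross(y,z),y,z]).as_quat()
E
python3 - <<'E'
from h import *
from workcell import *
T=dict(np.load("top0.npz"));S=dict(np.load("scene0.npz"))
f=S["frame"].astype(int);g=f.mean(2)
m,c,a=blob((g>60)&(np.arange(480)[:,None]>202)&(np.arange(480)[:,None]<228)&(abs(np.arange(640)-331)<17),(331,214))
print("scene pad",c,a,plane(S,c,.078),"tri",tri([T,S],[(307.57,215.52),c]))
# yaw from flap edges in top view
f=T["frame"].astype(int).mean(2)
b,_,_=blob(f<22,(308,204))
left=[plane(T,(np.argmax(b[v]),v),.074)[:2] for v in range(188,208)]
xs=range(300,335);back=[plane(T,(u,np.argmax(b[:,u])),.074)[:2] for u in xs]
for n,p in(("left",left),("back",back)):
    l=cv2.fitLine(np.array(p,np.float32),cv2.DIST_HUBER,0,.001,.001).ravel();print(n,np.degrees(np.arctan2(l[1],l[0])),l[2:])
for s in(1,-1):print(s,kinematics.solve_ik([.563,.042,.2],quat(s)))
E
```

```text
scene pad [330.43165468 214.07194245] 139 [0.56183598 0.04094258 0.078     ] tri [0.56349173 0.04234482 0.0769898 ]
left -10.620005 [0.6108584 0.1016473]
back 79.65606 [0.65444565 0.02878275]
1 [ 7.18055079e-02  2.84885811e-01  1.78883017e+00 -4.44089210e-16
  1.06787668e+00 -1.31573125e+00]
-1 [ 7.18055079e-02  2.84885811e-01  1.78883017e+00 -4.44089210e-16
  1.06787668e+00  1.82586141e+00]
```

Both views agree: the triangulated pad height is 77 mm against the given 78 mm, and the yaw is -10.5° from both edges. Next I press the pad.

```bash
cat >> h.py <<'E'
PAD=np.array([.5627,.0418,.078]);HINGE=PAD+.1*X-.006*Z
E
python3 - <<'E'
from h import *
from workcell import *
q=quat(1);L=.017
hand.move_gripper(0.0);print(get_obs()['gripper_width'])
bot.reach(PAD+[0,0,L+.10],q)
r=vision.read_camera("wrist");cv2.imwrite("pics/w0.png",r["frame"][:,:,::-1])
bot.servo_line(PAD+[0,0,L+.004])
f0=get_obs()['wrist_force'].copy() if hasattr(get_obs()['wrist_force'],'copy') else np.array(get_obs()['wrist_force'])
for k in range(14):
    bot.servo_line(PAD+[0,0,L+.003-.001*k],velocity=.02)
    o=get_obs();f=o['wrist_force'][2]-f0[2];print(k,round(o['position'][2]-L,4),round(f,2))
    if f>12:break
bot.servo_line(np.array(o['position'])-.05*X+.10*Z,velocity=.3)
bot.servo_line(PAD-.10*X+[0,0,.28],velocity=.3)
o=get_obs();print(o['time_s'],o['wrist_force'])
bot.goto_joints([-1.221]+list(o['joint_pos'][1:]))
for n in("top","scene"):
    r=vision.read_camera(n);cv2.imwrite(f"pics/{n}1.png",r["frame"][:,:,::-1]);np.savez(f"{n}1.npz",**r)
i=[cv2.imread("pics/top1.png")[120:280,220:400],cv2.imread("pics/scene1.png")[120:280,270:450]]
cv2.imwrite("pics/open.png",cv2.resize(np.hstack(i),None,fx=2.2,fy=2.2,interpolation=2))
print(get_obs()['time_s'])
E
```

```text
6.94444873002893e-05
0 0.0818 -0.57
1 0.0801 -0.69
2 0.0789 -0.24
3 0.0779 -1.07
4 0.0769 -0.82
5 0.0759 0.36
6 0.0749 -1.25
7 0.0739 -0.14
8 0.0729 -0.68
9 0.0719 -1.05
10 0.0709 -0.28
11 0.0699 -0.27
12 0.0689 -0.66
13 0.0679 -0.96
9.025 [-0.04284563 -0.15630655  0.24058054]
11.2167
```

View pics/open.png

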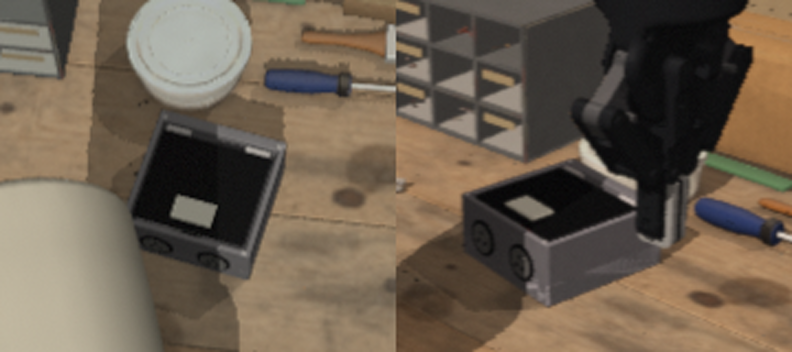

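No contact force appeared and the flap is still shut in both views. I'll hover low again and look before going further.

Run:
```python
from h import *
from workcell import *
q=quat(1);L=.017
bot.reach(PAD-.05*X+[0,0,L+.12],q)
bot.servo_line(PAD+[0,0,L+.002],velocity=.3)
o=get_obs();print(o['time_s'],o['position'],o['orientation'],q,o['gripper_width'],bot.tcp_to_tips)
S=vision.read_camera("scene");np.savez("scene2.npz",**S)
i=S["frame"][100:280,240:440,::-1].copy()
for d in(0,.017,):
    p=proj(S,np.array(o['position'])-[0,0,d]);print(p)
    cv2.circle(i,tuple(int(round(v)) for v in p-[240,100]),1,(0,0,255),-1)
W=vision.read_camera("wrist")["frame"][:,:,::-1]
W=cv2.resize(W,(480,360));i=cv2.resize(i,(400,360),interpolation=2)
cv2.imwrite("pics/hover.png",np.hstack([i,W])[:, :800])
```

```text
14.0083 [0.56249449 0.04133192 0.09733697] [ 0.70415646 -0.06538241  0.06472671 -0.70405914] [ 0.70414042 -0.06470142  0.06470142 -0.70414042] 0.00016977605671028752 0.017
[330.35961918 206.57819371]
[330.48521578 213.04886588]
```

View pics/hover.png

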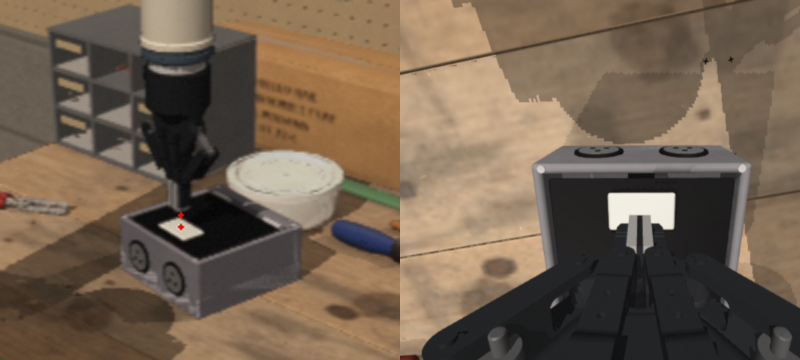

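The hover view shows the shut fingertips ending near the TCP, well above the pad: the real tips are shorter than 17 mm. Laterally they are aligned over the pad. I'll find contact by force and use that to calibrate the tip length.

Run:
```python
from h import *
from workcell import *
F=lambda:np.mean([(bot.dwell(.01),get_obs()['wrist_force'][2])[1] for _ in range(4)])
z=PAD[2]+.017-.008
bot.servo_line([*PAD[:2],z],velocity=.1);f0=F();c=None
while z>PAD[2]-.016:
    z-=.001;bot.servo_line([*PAD[:2],z],velocity=.05);f=F()-f0
    print(round(get_obs()['position'][2],4),round(f,2),end=' | ')
    if c is None and f>1.5:c=z;print("CONTACT")
    if f>12 or (c and z<c-.0055):break
S=vision.read_camera("scene")["frame"][:,:,::-1]
print(get_obs()['time_s'])
if c:
    bot.servo_line(np.array(get_obs()['position'])-.05*X+.08*Z,velocity=.3)
    bot.servo_line(PAD-.10*X+[0,0,.26],velocity=.4)
T=vision.read_camera("scene")["frame"][:,:,::-1]
i=[a[100:280,240:440] for a in(S,T)]
cv2.imwrite("pics/press.png",cv2.resize(np.hstack(i),None,fx=2,fy=2,interpolation=2))
print(get_obs()['time_s'])
```

```text
0.0863 -0.38 | 0.0849 -0.09 | 0.0839 -0.27 | 0.0829 0.13 | 0.0819 0.37 | 0.081 0.0 | 0.08 0.29 | 0.079 -0.12 | 0.078 -0.25 | 0.0769 0.5 | 0.076 0.07 | 0.075 -0.19 | 0.074 -0.05 | 0.0729 -0.03 | 0.072 -0.04 | 0.0711 2.92 | CONTACT
0.07 3.28 | 0.0689 2.07 | 0.068 3.51 | 0.067 3.28 | 0.066 3.6 | 0.0657 12.44 | 20.675
21.8417
```

View pics/press.png

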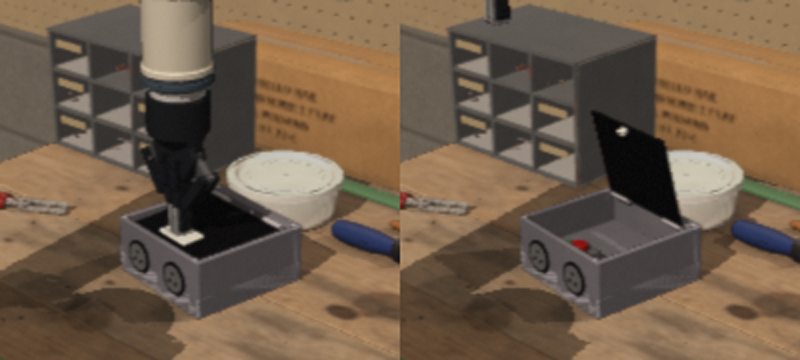

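Contact came at TCP z = 0.0715 and the stop at 0.0657, so the shut tips are about 6.5 mm behind the TCP. The flap popped open, and the red button shows at scene pixel (330,222). Next I locate the button from the top view.

Run:
```python
from h import *
from workcell import *
o=get_obs();bot.goto_joints([-1.0]+list(o['joint_pos'][1:]))
out=[];ps=[];rs=[]
for n in("top","scene"):
    r=vision.read_camera(n);np.savez(f"{n}3.npz",**r);f=r["frame"].astype(int)
    m=(f[...,0]>90)&(f[...,0]>2*f[...,1])&(f[...,0]>2*f[...,2])
    b,c,a=blob(m,proj(r,PAD));ps.append(c);rs.append(r);w=plane(r,c,.056)
    d=w-HINGE;print(n,c,a,w,"in hinge frame",d@X,d@Y, np.ptp(np.argwhere(b),axis=0))
    u,v=proj(r,PAD).astype(int);i=r["frame"][v-60:v+40,u-50:u+50,::-1].copy();out.append(i)
print("tri",tri(rs,ps),get_obs()['time_s'])
cv2.imwrite("pics/btn.png",cv2.resize(np.hstack(out),None,fx=4,fy=4,interpolation=2))
```

```text
top [441.96385542 176.98795181] 83 [ 0.72942187 -0.30160794  0.056     ] in hinge frame 0.12651122115359037 -0.30727489100445926 [ 8 10]
scene [227.98297872 198.55744681] 235 [0.48368352 0.33859058 0.056     ] in hinge frame -0.23177913048231097 0.27742118078457645 [ 9 30]
tri [ 0.31941949 -0.17590386  0.40240363] 23.7583
```

View pics/btn.png

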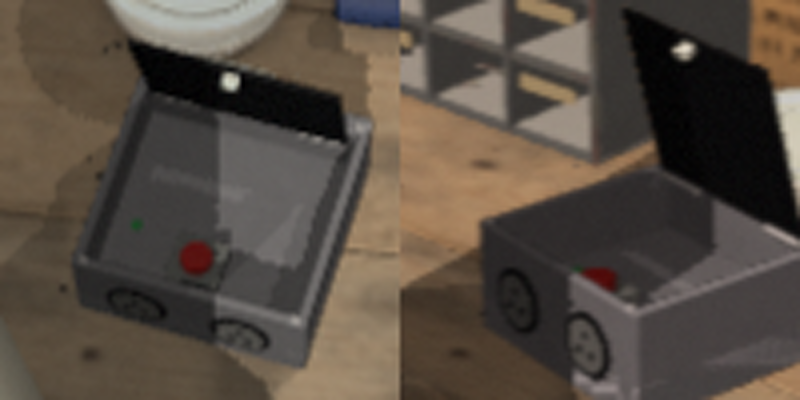

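The button is at about (49,64) in the unscaled top crop, in shadow, so my red threshold missed it. I'll fix the mask and press under force guard.

Run:
```python
from h import *
from workcell import *
r=dict(np.load("top3.npz"));f=r["frame"].astype(int)
u,v=proj(r,PAD).astype(int);x0,y0=u-50,v-60
m=np.zeros(f.shape[:2],bool);s=np.s_[y0+50:y0+80,x0+35:x0+65]
m[s]=((f[...,0]>50)&(f[...,0]>1.8*f[...,1]))[s]
b,c,a=blob(m,(x0+49,y0+64));B=plane(r,c,.053);d=B-HINGE
print(c,(x0,y0),a,B,"fwd",d@X,"lat",d@Y)
assert -.109<d@X<-.091 and abs(d@Y)<.033
L=-.0065;q=quat(1)
F=lambda:np.mean([(bot.dwell(.01),get_obs()['wrist_force'][2])[1] for _ in range(4)])
P=lambda z:[B[0],B[1],z+L]
bot.reach(np.array(P(.17))-.06*X,q)
bot.servo_line(P(.10),velocity=.3);bot.servo_line(P(.060),velocity=.15)
f0=F();z=.060
while z>.044:
    z-=.0015;bot.servo_line(P(z),velocity=.05);ff=F()-f0
    print(round(get_obs()['position'][2]-L,4),round(ff,2),end=' | ')
    if ff>14:break
print(get_obs()['time_s'])
S=vision.read_camera("scene")["frame"][:,:,::-1]
bot.servo_line(P(.11),velocity=.3)
bot.servo_line(np.array(P(.24))-.05*X,velocity=.4)
W=vision.read_camera("wrist")["frame"][:,:,::-1]
cv2.imwrite("pics/b2.png",np.hstack([cv2.resize(S[100:280,240:440],(400,360)),cv2.resize(W,(400,300),interpolation=3)[:0].reshape(0,400,3) if 0 else cv2.resize(W,(400,360))]))
print(get_obs()['time_s'])
```

```text
[305.58928571 218.89285714] (np.int64(257), np.int64(155)) 56 [0.56440478 0.04819493 0.053     ] fwd -0.09948915450645138 lat 0.0065985159311444525
0.0592 -0.75 | 0.057 -0.04 | 0.0554 -0.4 | 0.0539 0.25 | 0.0524 0.16 | 0.0509 0.05 | 0.0494 -0.02 | 0.0479 -0.05 | 0.0475 13.39 | 0.0473 29.97 | 29.4667
30.4333
```

View pics/b2.png

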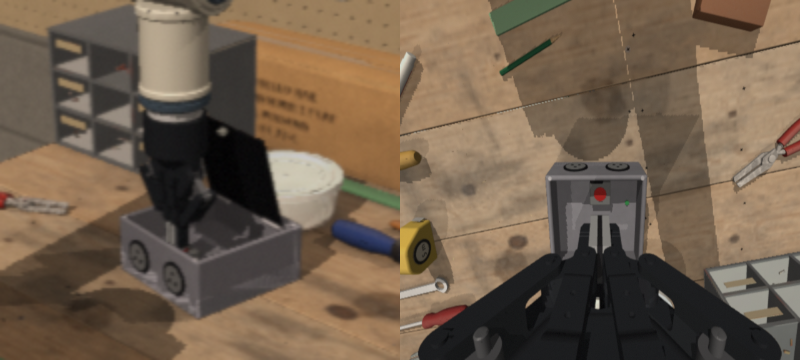

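The stop came at tip z = 0.0475, matching the home height of 48 mm, but I saw no ~3 N during travel (friction may relax at each pause). I'll check the button's height in the wrist image before closing the flap.

Run:
```python
from h import *
from workcell import *
B=np.array([.5644,.0482,0])
r=vision.read_camera("wrist");f=r["frame"].astype(int);np.savez("wrist4.npz",**r)
p56,p48=proj(r,B+.056*Z),proj(r,B+.048*Z);print("p56",p56,"p48",p48)
m=np.zeros(f.shape[:2],bool);u,v=p48.astype(int);s=np.s_[v-40:v+40,u-40:u+40]
m[s]=((f[...,0]>60)&(f[...,0]>1.8*f[...,1]))[s]
b,c,a=blob(m,p48);yx=np.argwhere(b);print("red",c,a,yx.min(0),yx.max(0))
print("cam",ray(r,c)[0]);
for z in(.046,.048,.056):
    w=plane(r,c,z);print(z,w,(w-HINGE)@X,(w-HINGE)@Y)
i=r["frame"][v-50:v+50,u-60:u+60,::-1]
cv2.imwrite("pics/w5.png",cv2.resize(i,None,fx=5,fy=5,interpolation=2));print(get_obs()['time_s'])
```

```text
p56 [319.84612341 259.84458102] p48 [319.83919627 257.11052093]
red [320.13194444 259.80902778] 288 [251 311] [269 330]
cam [0.43803735 0.07105755 0.38245844]
0.046 [0.56828598 0.04781159 0.046     ] -0.09560307968745596 0.0069288858563077114
0.048 [0.56751175 0.04794977 0.048     ] -0.09638952952507077 0.0069236595529440816
0.056 [0.56441482 0.04850249 0.056     ] -0.09953532887553043 0.006902754339489479
30.4833
```

View pics/w5.png

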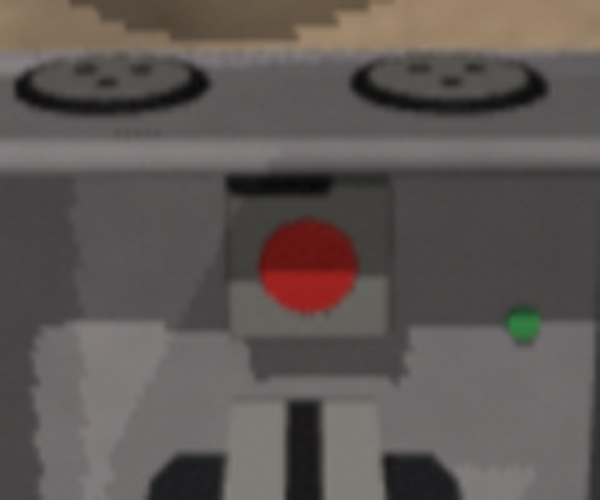

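The red disc measures 20 px wide by 19 px high. That is a nearly flush disc with no side wall showing; a popped-out one would be about 22 px high. Together with the hard stop at 47.5 mm, this says the button is home. Next I go over the flap and sweep it shut from behind.

Run:
```python
from h import *
from workcell import *
L=-.0065;t=.011
F=lambda:np.mean([(bot.dwell(.01),get_obs()['wrist_force'][2])[1] for _ in range(4)])
def pos(th,r,n): # tip's front corner at radius r, height n over hinge plane
    return HINGE+X*(-r*np.cos(th)+n*np.sin(th)+t)+Z*(r*np.sin(th)+n*np.cos(th)+L)
s=pos(1.3,.098,.033)
o=np.array(get_obs()['position'])
bot.servo_line([o[0],o[1],.262],velocity=.3)
bot.servo_line([s[0],s[1],.262],velocity=.25)
bot.servo_line(s,velocity=.2)
f0=np.array(get_obs()['wrist_force']);print(get_obs()['time_s'])
for k,th in enumerate(np.linspace(1.3,.06,9)):
    bot.servo_line(pos(th,.098+.01*k/8,.007),velocity=.16)
    o=get_obs();d=np.array(o['wrist_force'])-f0;print(round(th,2),np.round(d,1))
    if np.linalg.norm(d)>20:print("STOP");raise SystemExit
e=pos(0,.108,.006);z=e[2]+.004
print(o['time_s'])
f0=f0[2]
while z>.062:
    z-=.0015;bot.servo_line([e[0],e[1],z],velocity=.05);f=F()-f0
    print(round(get_obs()['position'][2],4),round(f,2),end=' | ')
    if f>14:break
bot.servo_line([e[0],e[1],z+.03],velocity=.1)
bot.servo_line([e[0],e[1],.2],velocity=.3)
o=get_obs();S=vision.read_camera("scene");W=vision.read_camera("wrist")["frame"][:,:,::-1]
print(o['time_s'],o['wrist_force'])
cv2.imwrite("pics/end.png",np.hstack([cv2.resize(S["frame"][100:280,240:440,::-1],(400,360)),cv2.resize(W,(400,360))]))
```

```text
32.1667
1.3 [0.6 0.  1.1]
1.14 [0.4 0.2 1. ]
0.99 [-0.2  0.   1.8]
0.84 [ 0.2 -0.7  1.1]
0.68 [-0.8  0.4  3. ]
0.52 [-0.9 -0.4  2.7]
0.37 [-0.7  0.1  3.7]
0.22 [-1.8  0.2  4.1]
0.06 [-1.1  0.5  3.7]
34.4833
0.0747 4.56 | 0.0729 4.78 | 0.0711 4.99 | 0.0694 3.07 | 0.068 4.08 | 0.0665 3.99 | 0.0659 14.63 | 37.4167 [-1.33907777 -0.66057938 -0.10602941]
```

View pics/end.png

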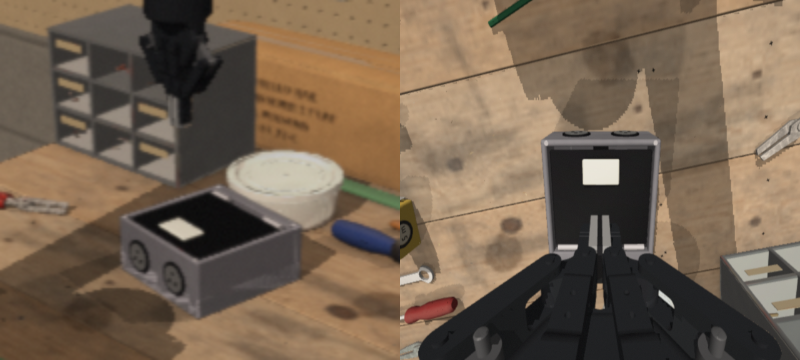

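```bash
python3 -c "
from workcell import *
hand_in();print(get_obs()['time_s'])"
```

```text
the job is handed in; nothing more can be done
the job is handed in; nothing more can be done
```

The job is done and handed in at about 37.5 s of the 53 s allowed. I pressed the flap open, pushed the red button home, then swept the flap down from behind and pressed it to its stop until it latched.

**Last checks:**
- **Flap:** the final scene and wrist pictures, taken after the fingertip had backed off to about 0.2 m, show the flap shut and flush. The gripper touches nothing. In both presses the flap met its stop at the expected depth.
- **Button:** the fingertip met a hard stop at about 47.5 mm, against the given 48 mm, and reached 30 N there. In the wrist picture before closing, the red disc showed no visible side wall, as expected for a button that is home.
- **Bystanders:** I touched none of the loose tools. The final pictures show only part of the bench, so I did not check each one's position.

**What disagreed:**
- **First press:** it stopped short and touched nothing. With the gripper shut, the fingertips ended about 6.5 mm behind the TCP rather than 17 mm ahead. I found this by contact force and corrected for it.
- **Button force:** the expected force of about 3 N did not show in the readings, which were taken at rest between steps. That the button is home therefore rests on the stop height and the picture.

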